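Top vial rack from the pile onto the shaker

TASK

Lift the top rack off the pile of pale blue vial racks and set it in the middle of the shaker's grey platform, its long side along the platform's long side. Keep it level, put it down gently rather than dropping it, and let go. Leave the other blue racks and the orange racks where they are.

Things in the scene. Friction and masses are not known exactly. Their poses are not given: they have to be found in the camera images.
- blue_top_center (a point): Centre (21.5 mm above underside, 21.5 below rim) of the top of three stacked pale blue vial racks with black caps. Rigid block, upright sides, 110 long (x) x 60 wide (y) x 43 mm high (z up), 0.25 kg; grip width from above. Its 4 mm foot (98 x 48) sits with 3 mm play in the rack beneath, whose sides end 1 mm below this one's: keep fingertips above this rack's underside. Lifts freely.
- shaker_top (a point): Middle of the upper face of the bench shaker's platform: a flat dark grey rubber mat, 146 mm long (x axis) x 106 mm wide (y axis), 58 mm above the bench, on a white housing 176 x 136 mm with a lower control panel on its +x side. z axis up. Fixed to the bench and not running.
- blue_mid: The middle rack of the same pale blue pile, directly beneath the top one; its origin is the centre of its underside, 40 mm above the bench. Same size, 110 mm long (x axis) x 60 mm wide (y axis) x 43 mm high (z axis up), and same heading as the top rack, whose underside lies 40 mm above this origin. Loose; must stay.
- orange_top_center (a point): Centre (half-way up) of the upper of two stacked orange racks with white caps, a bystander of the same shape, 110 mm long (x axis) x 60 mm wide (y axis) x 43 mm high (z axis up). The orange pile is 83 mm tall, the blue pile 123 mm. Loose; must stay.
Mind the look-alikes: they are no part of the job. Leave any purple look-alike of the part that bears blue_top_center alone. What is shaped like the blue_mid but pink is not meant.

How it is judged:
By the outcome, as a careful person would: the job done as asked, in the order asked, and still so for the second after the job is handed in, with the robot touching nothing.
It also fails if it takes over 38 s, if anything falls off the work surface, if the arm or the gripper's body presses on something with over 40 N, if the wrist force passes 120 N, or if a joint passes its speed limit or range.

ROBOT

A 6-joint arm with a two-finger parallel gripper is mounted at the origin on the work surface. World frame = base frame: x ahead of the robot, y to its left, z up, the work surface at z = 0. Lengths are in m, angles in rad, forces in N, time in s.
With the tool pointing down it reaches from about 0.3 to 0.85 m from the base axis. Payload 5.4 kg.
Tool frame: the origin (TCP) lies at the very end of the fingers, on their centre line; the grasp point (between the pads) lies 19 mm behind it (robot.tcp_to_grasp is the distance from the TCP to the grasp point, in m); z points along the fingers, y is the line along which they close (so a half turn about z gives the same grasp; the last joint's range is limited). The gripper opens to 85 mm and grips with 20 to 120 N. Pads are 22 mm wide; open, the fingers measure 114 mm over their backs; the gripper's body (76 mm by 85 mm) begins 54 mm behind the grasp point. The pads swing forward as they close: fully open they stand 13 mm farther back than shut.
Start: joints at [-1.402, 0.158, 1.597, -0, 1.386, -0.21], TCP at [0.213, -0.534, 0.231] pointing down, gripper open.
Joint ranges: [-2.91, 2.91], [-0.94, 2.29], [0.18, 2.7], [-1.29, 4.43], [0.17, 2.64], [-3, 3]. Speed limits (rad/s): [2.57, 2.57, 3.14, 3.14, 3.14, 3.14].

INTERFACE

Orientations are given as a unit quaternion [x, y, z, w].
In Python, from rig import robot gives the robot as it stands.
- The arm moves only by the shell command python3 -m pendant 'ROWS'. ROWS is JSON, a list of rows, each a list of 3 entries, a list of its own where there are three numbers: the turn, a rotation vector about the tool's x, y, z in rad, then the shift along the tool's x, y, z in m, then the opening, from -1 (shut) to 1 (fully open), so that 0 is half open. A call has 1 to 5 rows; each row shifts and turns the commanded pose from where the row before left it, along the tool's axes as they then stand; what a row does not reach is not made up. A row lasts 1/10 s, in which the tool goes at most 50 mm and 8.59 degrees, less where a joint would pass 70% of its speed; a pose out of reach is approached as far as the arm can. A call is refused whole if a number of a shift passes 0.05 or a number of a turn 0.15, either way. A call with a gripper value outside its range is refused whole. The fingers move at their own pace and stop on an object; the grip force is fixed at half the most. Time passes only in rows, so rows that do not move let the fingers close. It gives the time, the measured TCP pose, the force, the opening and the grip force at its end, in the units of the state.
- robot.read_state(): the state, without advancing time (a new reading comes with each control period).
- robot.capture(name): name is "scene" or "side" or "wrist"; returns a dict with "img" (384x512x3 uint8, red, green, blue), "camera_matrix" (3x3 intrinsics, pixels), "R" (3x3) and "t" (3): a world point X has camera coordinates R X + t; the wrist camera has in their place "hand_eye" (4x4, takes a point from camera to tool coordinates, whose origin is the TCP and whose axes are the flange's). Camera axes: x right, y down, z forward; pixel columns grow to the right and rows downward; lengths in m; the calibration is good to about 2 mm. A picture is of the moment at which its call begins: read the wrist's pose just before it. There is no depth.
- robot.job_done(): hands the job in; it is judged then, once.
The state is a dict: "clock": time; "joints": joint angles; "joint_velocities": joint speeds; "tau": joint torques, N m; "tool_pos": TCP position; "eef_rot": TCP orientation; "wrist_force": force on the tool from outside, world axes, zero at the start; "torque": the same for the moment, N m; "width": finger opening in m; "grasp_force": force on a finger pad.
Only numpy, scipy, OpenCV 4.12 (cv2) and the standard library are available. Lean on these libraries where they do the work, as an engineer would, in place of code of your own. Each camera call takes 0.05 s, during which the arm holds its last target. There are 200 camera calls.

## Working session

There is one attempt and no reset: what is moved stays moved. The work goes in short steps, Python scripts to look and compute and a shell command to move; the robot and the scene stay as the last step left them, time stands still between calls to the robot, and variables do not carry over. Pictures are saved under pics/ and viewed, at most 10 in all, crops included, and the job is handed in when it is done.

```bash
mkdir -p pics; ls; python3 - <<'E'
from rig import robot
import cv2,pickle
d={}
for n in("scene","side"):
    c=robot.capture(n);d[n]=c;cv2.imwrite(f"pics/{n}0.png",c["img"][:,:,::-1])
pickle.dump(d,open("cap0.pkl","wb"))
s=robot.read_state();print(s["tool_pos"],s["eef_rot"],s["width"],s["clock"],robot.tcp_to_grasp)
for n in d: print({k:v for k,v in d[n].items() if k!="img"})
E
```

```text
pics
[ 0.21252837 -0.53368968  0.23039251] [ 9.82114317e-01  1.88283607e-01  7.59907309e-06 -8.67412032e-04] 0.0854806383790181 0.1 0.0187
{'camera_matrix': array([[381.2063823 ,   0.        , 257.81901916],
       [  0.        , 381.2063823 , 196.92181314],
       [  0.        ,   0.        ,   1.        ]]), 'R': array([[-0.06489189,  0.9978663 ,  0.0072039 ],
       [ 0.85802474,  0.05948085, -0.5101525 ],
       [-0.50949248, -0.02692364, -0.86005379]]), 't': array([ 0.06467178, -0.32383491,  1.35857024])}
{'camera_matrix': array([[452.83641526,   0.        , 258.42803495],
       [  0.        , 452.83641526, 195.169107  ],
       [  0.        ,   0.        ,   1.        ]]), 'R': array([[-0.99722887, -0.0743525 , -0.00250613],
       [-0.03249265,  0.46560654, -0.88439515],
       [ 0.06692386, -0.88186295, -0.46673219]]), 't': array([0.45115678, 0.13217191, 1.18251215])}
```

View pics/scene0.png

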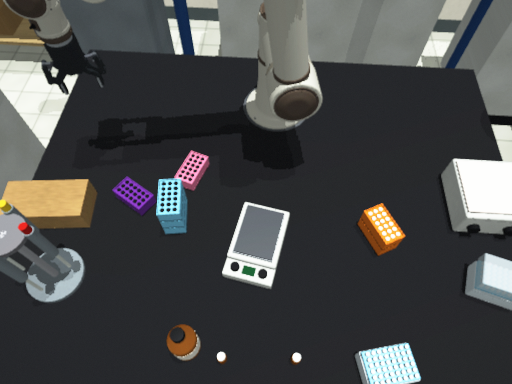

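View pics/side0.png

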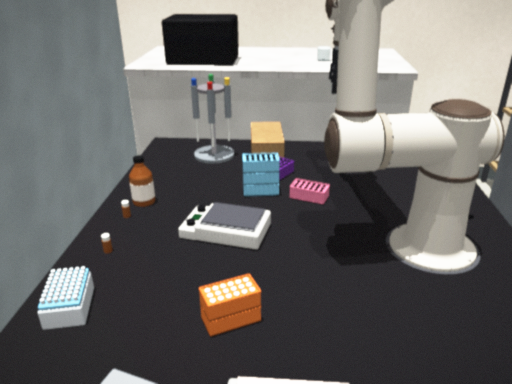

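```bash
python3 - <<'E'
import cv2,pickle,numpy as np
d=pickle.load(open("cap0.pkl","rb"))
a=cv2.resize(d["scene"]["img"][160:240,140:200],None,fx=7,fy=7,interpolation=2)
b=cv2.resize(d["scene"]["img"][198:293,218:298],None,fx=5,fy=5,interpolation=2)
h=max(a.shape[0],b.shape[0])
p=lambda i:np.pad(i,((0,h-i.shape[0]),(0,0),(0,0)))
o=np.hstack([p(a[:, :395]),p(b)]);print(o.shape,a.shape)
cv2.imwrite("pics/crop0.png",o[:,:800,::-1])
E
```

```text
(560, 795, 3) (560, 420, 3)
```

View pics/crop0.png

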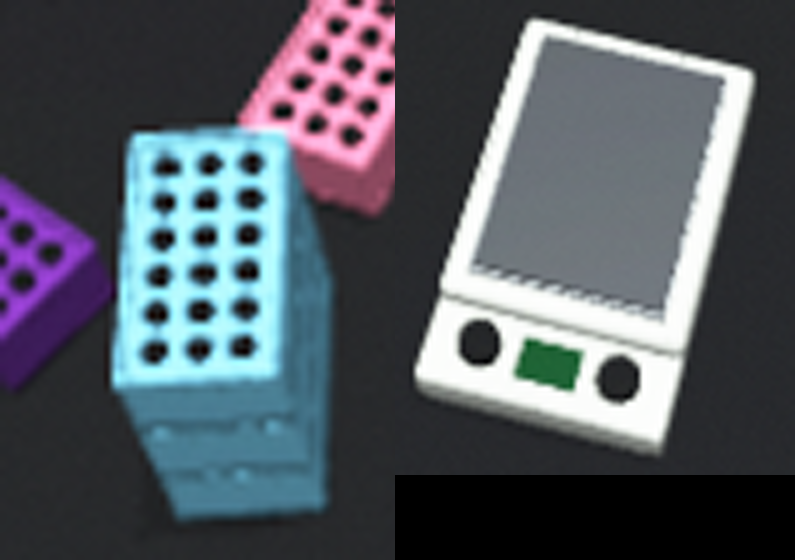

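The crop shows the blue top face with corners at about (133,133), (286,133), (278,378) and (115,386). The mat corners are about (540,35), (727,80), (663,318) and (472,268). The control panel is toward +x.

```bash
cat > h.py <<'E'
import numpy as np
def ray(uv,K,R,t,z):
    "world points on plane z seen at pixels uv"
    uv=np.c_[np.atleast_2d(uv),np.ones(len(np.atleast_2d(uv)))]
    d=np.linalg.solve(K,uv.T).T@R; c=-R.T@t
    return c+d*((z-c[2])/d[:,2])[:,None]
def rect(P):
    c=P.mean(0); a=(P[2]+P[3]-P[0]-P[1])/2; b=(P[1]+P[2]-P[0]-P[3])/2
    print("centre",c.round(4),"long",np.linalg.norm(a).round(4),np.degrees(np.arctan2(a[1],a[0])).round(2),"wide",np.linalg.norm(b).round(4),np.degrees(np.arctan2(b[1],b[0])).round(2)-90)
E
python3 - <<'E'
from h import *;import pickle
from scipy.spatial.transform import Rotation as Ro
d=pickle.load(open("cap0.pkl","rb"))["scene"];g=lambda uv,z:ray(uv,d["camera_matrix"],d["R"],d["t"],z)
rect(g(np.array([(133,133),(286,133),(278,378),(115,386)])/7+[139.6,159.6],.123))
rect(g((np.array([(540,35),(727,80),(663,318),(472,268)])-[395,0])/5+[217.6,197.6],.058))
M=Ro.from_quat([.98211,.18828,0,-.00087]).as_matrix();print(M.round(3))
E
```

```text
centre [ 0.4664 -0.2751  0.123 ] long 0.1113 7.99 wide 0.0602 5.569999999999993
centre [ 0.525  -0.0284  0.058 ] long 0.1465 -10.61 wide 0.107 -11.560000000000002
[[ 0.929  0.37  -0.   ]
 [ 0.37  -0.929  0.002]
 [ 0.    -0.002 -1.   ]]
```

```bash
python3 -m pendant '[[[0,0,0],[0.02,-0.009,0],1],[[0,0,0],[0.04,-0.018,0],1],[[0,0,0],[0.042,-0.018,0],1],[[0,0,0],[0.042,-0.018,0],1],[[0,0,0],[0.042,-0.018,0],1]]'; python3 -m pendant '[[[0,0,0],[0.042,-0.018,0],1],[[0,0,0],[0.042,-0.018,0],1],[[0,0,0],[0.042,-0.018,0],1],[[0,0,0.1],[0.02,-0.011,0],1],[[0,0,0.1],[0,0,0],1]]'; python3 -m pendant '[[[0,0,0.053],[0,0,0],1],[[0,0,0],[0,0,0],1],[[0,0,0],[0,0,0],1]]'
cat > look.py <<'E'
import sys,cv2,pickle
from rig import robot
s=robot.read_state();c=robot.capture("wrist");c["s"]=s
pickle.dump(c,open(sys.argv[1]+".pkl","wb"));cv2.imwrite(f"pics/{sys.argv[1]}.png",c["img"][:,:,::-1])
print(s["tool_pos"].round(4) if hasattr(s["tool_pos"],"round") else s["tool_pos"],s["eef_rot"])
E
python3 look.py w1
```

```text
clock: 0.6
tool_pos: [0.3563, -0.3885, 0.2309]
eef_rot: [0.982, 0.188, -0.0, -0.0]
wrist_force: [0.5, -1.7, 0.7]
width: 0.0854
grasp_force: 0.0
clock: 1.1
tool_pos: [0.4686, -0.2729, 0.2307]
eef_rot: [0.996, 0.089, -0.0, -0.001]
wrist_force: [-0.3, 0.1, -0.6]
width: 0.0853
grasp_force: 0.0
clock: 1.4
tool_pos: [0.4669, -0.2757, 0.2309]
eef_rot: [0.998, 0.063, -0.0, -0.0]
wrist_force: [0.1, 0.2, 0.2]
width: 0.0854
grasp_force: 0.0
[ 0.4669 -0.2757  0.2309] [ 9.97983930e-01  6.34661285e-02 -2.34760060e-04 -2.67284387e-04]
```

View pics/w1.png

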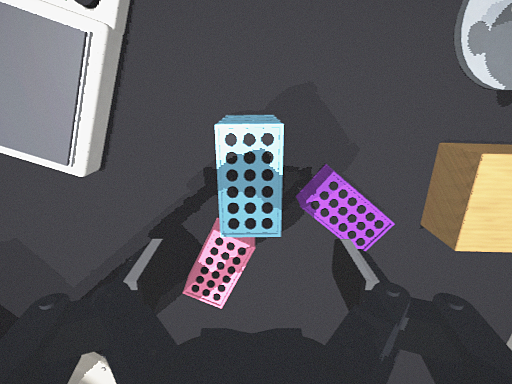

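The blue top face is at about (216,124), (284,124), (281,237) and (219,237), with the purple and pink racks lower and beside it.

```bash
cat >> h.py <<'E'
def wrist(c):
    from scipy.spatial.transform import Rotation as Ro
    T=np.eye(4);T[:3,:3]=Ro.from_quat(c["s"]["eef_rot"]).as_matrix();T[:3,3]=c["s"]["tool_pos"]
    W=T@np.array(c["hand_eye"]);R=W[:3,:3].T
    return lambda uv,z:ray(uv,c["camera_matrix"],R,-R@W[:3,3],z)
E
python3 - <<'E'
from h import *;import pickle
c=pickle.load(open("w1.pkl","rb"));g=wrist(c)
rect(g(np.array([(281.5,237),(218.5,237),(215.5,124),(284.5,124)]),.123))
E
```

```text
centre [ 0.4663 -0.2751  0.123 ] long 0.1103 7.26 wide 0.0615 7.310000000000002
```

```bash
python3 -m pendant '[[[0,0,0],[0,0,0.025],1],[[0,0,0],[0,0,0.04],1],[[0,0,0],[0,0,0.04],1],[[0,0,0],[0,0,0.025],1],[[0,0,0],[0,0,0.014],1]]'; python3 -m pendant '[[[0,0,0],[0,0,0],1],[[0,0,0],[0,0,0],0.5],[[0,0,0],[0,0,0],0.3],[[0,0,0],[0,0,0],0],[[0,0,0],[0,0,0],-1]]';  python3 -m pendant '[[[0,0,0],[0,0,0],-1],[[0,0,0],[0,0,0],-1],[[0,0,0],[0,0,0],-1],[[0,0,0],[0,0,0],-1]]'
```

```text
clock: 1.95
tool_pos: [0.4656, -0.2748, 0.0845]
eef_rot: [0.998, 0.063, -0.001, -0.002]
wrist_force: [0.7, -0.1, 0.0]
width: 0.0853
grasp_force: 0.0
clock: 2.45
tool_pos: [0.4684, -0.277, 0.0896]
eef_rot: [0.998, 0.063, 0.001, 0.002]
wrist_force: [-0.6, 0.5, 6.8]
width: 0.0594
grasp_force: 66.0
clock: 2.85
tool_pos: [0.4684, -0.2771, 0.0896]
eef_rot: [0.998, 0.063, 0.001, 0.002]
wrist_force: [-0.2, 0.5, 6.2]
width: 0.0594
grasp_force: 66.0
```

```bash
python3 -m pendant '[[[0,0,0],[0,0,-0.004],-1],[[0,0,0],[0,0,-0.008],-1],[[0,0,0],[0,0,-0.015],-1],[[0,0,0],[0,0,-0.025],-1],[[0,0,0],[0,0,-0.025],-1]]'; python3 -m pendant '[[[0,0,0],[0,0,-0.012],-1],[[0,0,0],[0,0,0],-1],[[0,0,0],[0,0,0],-1]]'; python3 look.py w2; python3 - <<'E'
from rig import robot;import cv2
cv2.imwrite("pics/side2.png",cv2.resize(robot.capture("side")["img"][90:250,160:320],None,fx=3,fy=3)[:,:,::-1])
E
```

```text
clock: 3.35
tool_pos: [0.4668, -0.2756, 0.1657]
eef_rot: [0.998, 0.063, -0.0, -0.0]
wrist_force: [0.5, -0.2, -1.6]
width: 0.0593
grasp_force: 64.9
clock: 3.65
tool_pos: [0.4667, -0.2755, 0.1757]
eef_rot: [0.998, 0.063, -0.0, -0.0]
wrist_force: [-0.1, -0.2, -2.8]
width: 0.0588
grasp_force: 65.0
[ 0.4667 -0.2755  0.1757] [ 9.98024421e-01  6.28254838e-02 -3.17209815e-04 -3.36221428e-04]
```

View pics/side2.png

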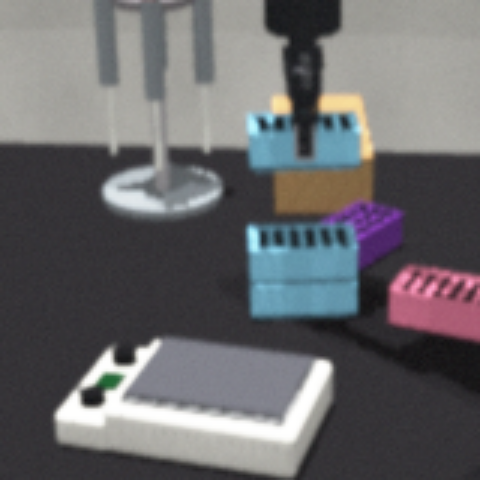

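View pics/w2.png

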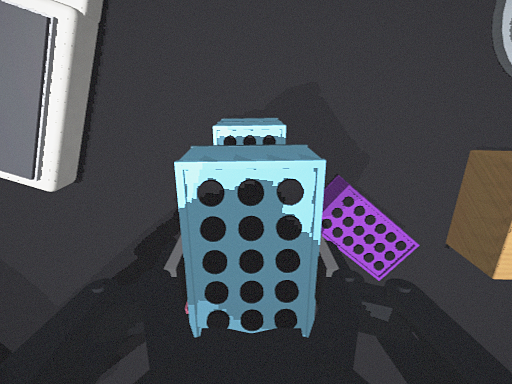

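The picture shows one rack lifted level between the fingers. The two others still stand in place at about (250,130), and the mat is at the left. Next I move over the mat.

```bash
python3 -m pendant '[[[0,0,0],[0.005,-0.013,0],-1],[[0,0,0],[0.010,-0.025,0],-1],[[0,0,0],[0.0128,-0.035,0],-1],[[0,0,0],[0.0128,-0.035,0],-1],[[0,0,0],[0.0128,-0.035,0],-1]]'; python3 -m pendant '[[[0,0,0],[0.0128,-0.035,0],-1],[[0,0,0],[0.0128,-0.03,0],-1],[[0,0,0],[0.010,-0.02,0],-1],[[0,0,0.04],[0.0004,-0.0097,0],-1],[[0,0,0.08],[0,0,0],-1]]'; python3 -m pendant '[[[0,0,0.09],[0,0,0],-1],[[0,0,0.08],[0,0,0],-1],[[0,0,0.028],[0,0,0],-1],[[0,0,0],[0,0,0],-1],[[0,0,0],[0,0,0],-1]]'; python3 look.py w3
```

```text
clock: 4.25
tool_pos: [0.5017, -0.1247, 0.1754]
eef_rot: [0.998, 0.063, -0.001, -0.001]
wrist_force: [0.5, 0.6, -3.3]
width: 0.059
grasp_force: 65.2
clock: 4.75
tool_pos: [0.5251, -0.0259, 0.1752]
eef_rot: [1.0, 0.003, -0.001, -0.001]
wrist_force: [0.6, -0.4, -2.9]
width: 0.0591
grasp_force: 65.2
clock: 5.25
tool_pos: [0.5257, -0.0284, 0.176]
eef_rot: [0.995, -0.095, -0.0, -0.0]
wrist_force: [0.1, 0.0, -3.0]
width: 0.0593
grasp_force: 65.3
[ 0.5257 -0.0284  0.176 ] [ 9.95452459e-01 -9.52590969e-02 -3.02328188e-04 -1.23850041e-04]
```

View pics/w3.png

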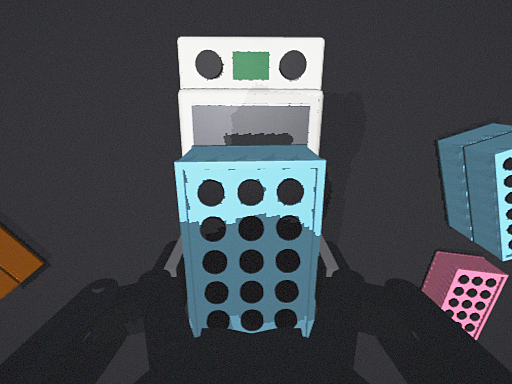

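The mat's far edge runs from about (192,105) to (308,105). The rack's far rim runs from about (176,161) to (326,161), and the two look parallel.

```bash
python3 - <<'E'
from h import *;import pickle
c=pickle.load(open("w3.pkl","rb"));g=wrist(c);s=c["s"]
th=2*np.arctan2(s["eef_rot"][1],s["eef_rot"][0]);ax=np.array([np.cos(th),np.sin(th)]);ay=np.array([-ax[1],ax[0]])
for n,uv,z in(("mat",[(192,105),(308,105)],.058),("rim",[(175.5,161),(326.5,161)],s["tool_pos"][2]+.0334)):
    P=g(np.array(uv),z)[:,:2];e=P[0]-P[1];m=P.mean(0);half=.073 if n=="mat" else .055
    a=np.arctan2(e[1],e[0])-np.pi/2;ce=m-half*np.array([np.cos(a),np.sin(a)])
    r=ce-s["tool_pos"][:2]
    print(n,"width",np.linalg.norm(e),"heading",np.degrees(a),"centre",ce,"rel tool heading",r@ax,r@ay,"tool",np.degrees(th))
E
```

```text
mat width 0.10336393600829605 heading -10.896872647476515 centre [ 0.52314727 -0.0274265 ] rel tool heading -0.0027063250999435004 0.0004836885028850674 tool -10.932465793445587
rim width 0.06004774284589756 heading -10.90482150417546 centre [ 0.52450816 -0.02843032] rel tool heading -0.0011797500272083983 -0.00024382317801192806 tool -10.932465793445587
```

```bash
python3 -m pendant '[[[0,0,0],[0,0,0.012],-1],[[0,0,0],[0,0,0.025],-1],[[0,0,0],[0,0,0.03],-1],[[0,0,0],[0,0,0.02],-1],[[0,0,0],[0,0,0.01],-1]]'; python3 -m pendant '[[[0,0,0],[0,0,0.004],-1],[[0,0,0],[0,0,0.002],-1],[[0,0,0],[0,0,0.001],-1],[[0,0,0],[0,0,0],-1],[[0,0,0],[0,0,0],-1]]'
```

```text
clock: 5.8
tool_pos: [0.5239, -0.0282, 0.0762]
eef_rot: [0.995, -0.096, -0.002, -0.0]
wrist_force: [-0.4, 0.7, -3.2]
width: 0.0589
grasp_force: 65.1
clock: 6.3
tool_pos: [0.5266, -0.029, 0.0731]
eef_rot: [0.995, -0.096, 0.001, 0.0]
wrist_force: [-0.1, -0.1, -3.3]
width: 0.0595
grasp_force: 65.2
```

```bash
python3 -m pendant '[[[0,0,0],[0,0,0.0015],-1],[[0,0,0],[0,0,0.001],-1],[[0,0,0],[0,0,0.001],-1],[[0,0,0],[0,0,0],-1],[[0,0,0],[0,0,0],-1]]'; python3 -m pendant '[[[0,0,0],[0,0,0.0005],-1],[[0,0,0],[0,0,0.0005],-1],[[0,0,0],[0,0,0],-1],[[0,0,0],[0,0,0],-1]]'
```

```text
clock: 6.8
tool_pos: [0.5259, -0.0287, 0.0687]
eef_rot: [0.995, -0.096, -0.0, -0.0]
wrist_force: [-0.1, -0.0, -2.5]
width: 0.0593
grasp_force: 65.2
clock: 7.2
tool_pos: [0.526, -0.0288, 0.0678]
eef_rot: [0.995, -0.096, 0.0, 0.0]
wrist_force: [0.1, -1.1, -2.9]
width: 0.0587
grasp_force: 65.3
```

```bash
python3 -m pendant '[[[0,0,0],[0,0,0.0005],-1],[[0,0,0],[0,0,0.0005],-1],[[0,0,0],[0,0,0],-1],[[0,0,0],[0,0,0],-1]]'; python3 -m pendant '[[[0,0,0],[0,0,0.0005],-1],[[0,0,0],[0,0,0],-1],[[0,0,0],[0,0,0],-1]]'
```

```text
clock: 7.6
tool_pos: [0.526, -0.0288, 0.0677]
eef_rot: [0.995, -0.096, -0.0, 0.0]
wrist_force: [-3.8, 1.0, 4.8]
width: 0.059
grasp_force: 66.0
clock: 7.9
tool_pos: [0.526, -0.0288, 0.0677]
eef_rot: [0.995, -0.096, -0.0, 0.0]
wrist_force: [-6.5, 1.8, 8.8]
width: 0.0591
grasp_force: 66.3
```

It touched down at the predicted height. Now I release and retreat.

```bash
python3 -m pendant '[[[0,0,0],[0,0,-0.0008],-1],[[0,0,0],[0,0,0],0.45],[[0,0,0],[0,0,0],0.6],[[0,0,0],[0,0,0],1],[[0,0,0],[0,0,0],1]]'; python3 -m pendant '[[[0,0,0],[0,0,0],1],[[0,0,0],[0,0,0],1],[[0,0,0],[0,0,-0.005],1],[[0,0,0],[0,0,-0.02],1],[[0,0,0],[0,0,-0.03],1]]'; python3 -m pendant '[[[0,0,0],[0,0,-0.04],1],[[0,0,0],[0,0,-0.03],1],[[0,0,0],[0,0,-0.015],1],[[0,0,0],[0,0,0],1],[[0,0,0],[0,0,0],1]]'; python3 look.py w4;python3 - <<'E'
from rig import robot;import cv2
cv2.imwrite("pics/scene4.png",cv2.resize(robot.capture("side")["img"][100:350,130:370],None,fx=2,fy=2)[:,:,::-1])
E
```

```text
clock: 8.4
tool_pos: [0.5261, -0.0288, 0.0671]
eef_rot: [0.995, -0.096, 0.0, 0.0]
wrist_force: [-0.3, 0.1, -0.1]
width: 0.0854
grasp_force: 0.0
clock: 8.9
tool_pos: [0.5244, -0.0284, 0.1213]
eef_rot: [0.995, -0.096, -0.002, -0.0]
wrist_force: [0.1, 0.7, -0.2]
width: 0.0854
grasp_force: 0.0
clock: 9.4
tool_pos: [0.5253, -0.0286, 0.2058]
eef_rot: [0.995, -0.096, -0.001, -0.0]
wrist_force: [-0.8, 0.0, -0.9]
width: 0.0856
grasp_force: 0.0
[ 0.5253 -0.0286  0.2058] [ 9.95383944e-01 -9.59684012e-02 -9.15297323e-04 -1.81710178e-04]
```

View pics/w4.png

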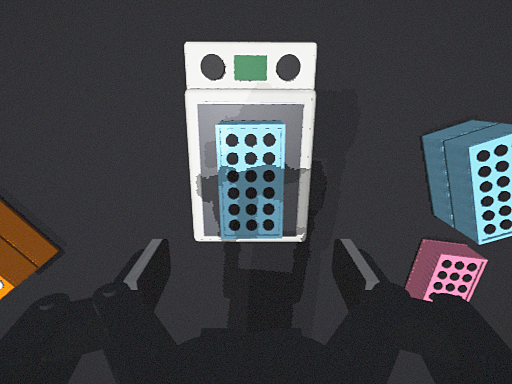

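View pics/scene4.png

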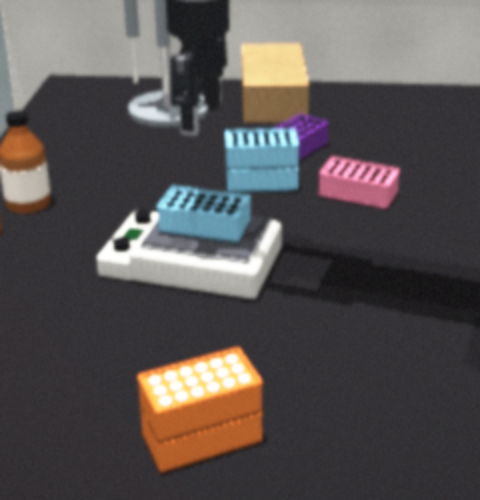

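The rack sits aligned on the mat: rim at about (217,124), (285,124), (283,238) and (219,238), mat far corners at (197,104) and (304,104). The other piles are undisturbed. One numeric check of the centring remains before I hand in.

```bash
python3 - <<'E'
from h import *;import pickle
from rig import robot
g=wrist(pickle.load(open("w4.pkl","rb")))
rect(g(np.array([(282.5,238),(219,238),(216.5,124),(285,124)]),.101))
rect(g(np.array([(300.5,237),(199.5,237),(197,103.5),(304,103.5)]),.058))
E
```

```text
centre [ 0.5251 -0.0287  0.101 ] long 0.1101 -10.99 wide 0.0608 -10.989999999999995
centre [ 0.5221 -0.0276  0.058 ] long 0.1478 -11.23 wide 0.1113 -10.989999999999995
```

```bash
python3 -c "
from rig import robot
print(robot.job_done())"
```

```text
the job is handed in; nothing more can be done
None
```

The top blue rack is on the middle of the shaker mat, level, long sides aligned, within about 3 mm of centre by the camera check; it was set down gently and released, the other racks look undisturbed, and the job is handed in at about 9.5 s.

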